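# Swing the reader head over the tall cylinder and take a reading

### The job

With a fingertip against the side of the reader's swing arm, push the arm round until its head is centred over the mouth of the tall slim cylinder, and leave it there at rest. Then press the read key fully down and let it come back up. Push gently, and leave every vessel and the lidded tub standing where it is.

Things in the scene. Friction and masses are not known exactly. Their poses are not given: they have to be found in the camera images.
- stand: Fixed stand of the reader on the bench: grey round foot (110 mm across, 12 mm high, a short 40 mm wide collar up to 30 mm) with a 24 mm upright post. Origin: under the post's axis, at bench height, so it lies on the vertical axis about which the arm swings. Its x axis points to the middle of the arm's travel, roughly away from the robot.
- swing (a joint): Angle of the swing arm about the post (rad), anticlockwise positive seen from above, 0 when the arm lies along the stand's x axis, stops at -1.3 and +1.3. Stiff hinge without spring: about 0.18 N m of friction (1.5 N at 120 mm from the post), stays where it is left. The arm starts between the two middle vessels, over none.
- head_tip (a point): Centre of the 24 mm black lens under the reader head, on the head's axis, 190 mm from the post's axis, 150 mm above the bench. It moves with the arm. The head is an upright grey cylinder, 36 mm in diameter, 155 to 205 mm above the bench.
- bar_mid (a point): Centre of the arm's bar, 120 mm from the post's axis, 184 mm above the bench: a good place to push on either side. The bar is straight, level aluminium, 16 mm wide, 22 mm high (173 to 195 mm above the bench), from a 40 mm hub on the post (166 to 202 mm above the bench) to the head. Below it is only air, apart from the vessels (at most 120 mm high).
- cylinder: The tall slim cylinder: white ceramic, open at the top, 50 mm outside diameter, 120 mm high, wall 4 mm, loose, about 0.2 kg. Origin: centre of its underside. It stands in one of four places on the arc under the head, about 0.5 or 1.0 rad to either side of the stand's x axis; its centre is within 6 mm of the arc.
- beaker: White ceramic beaker, open, 72 mm diameter, 80 mm high, loose, in another of the four places. Origin: centre of its underside. Leave alone.
- bowl: Low white ceramic bowl, open, 80 mm wide, 35 mm high, loose, in another of the four places. Origin: centre of its underside. Leave alone.
- crucible: Small white ceramic crucible, open, 50 mm wide at the rim, 40 mm high, loose, in another of the four places. Origin: centre of its underside. Leave alone.
- key_top (a point): Centre of the top face of the read key: a white round push button of 32 mm diameter on the flat grey reader console (120 x 100 mm, 30 mm high, fixed to the bench, with a dark display beside the key), at the left or right of the work. The key faces up; its top is 52 mm above the bench, 10 mm above its own 48 mm wide black rim.
- key (a joint): Travel of the read key (m): 0 up, 0.006 fully down; a spring pushes it back, about 4 N to hold fully down.
- tub: White round plastic tub with a blue lid, 72 mm diameter, 90 mm high, loose, 0.35 kg, standing at the other side from the read key. Origin: centre of its underside. Leave alone.
Things that resemble listed ones, but are neither listed nor needed, are in the scene too. Leave any purple look-alike of the part that bears key_top alone.

How it is judged:
By the outcome, as a careful person would: the job done as asked, in the order asked, and still so for the second after the job is handed in, with the robot touching nothing.
It also fails if it takes over 50 s, if anything falls off the work surface, if the arm or the gripper's body presses on something with over 40 N, if the wrist force passes 120 N, or if a joint passes its speed limit or range.

### The arm

A 6-joint arm with a two-finger parallel gripper is mounted at the origin on the work surface. World frame = base frame: x ahead of the robot, y to its left, z up, the work surface at z = 0. Lengths are in mm, angles in degrees, forces in N, time in s.
With the tool pointing down it reaches from about 350 to 850 mm from the base axis. Payload 8.1 kg.
Tool frame: the origin (TCP) lies midway between the tips of the shut fingers; the grasp point (between the pads) lies 19 mm behind it; z points along the fingers, y is the line along which they close (so a half turn about z gives the same grasp; the last joint's range is limited). The gripper opens to 93 mm and grips with 3 to 60 N. Pads are 15 mm wide; open, the fingers measure 128 mm over their backs; the gripper's body (75 mm by 188 mm) begins 65 mm behind the grasp point.
Start: joints at [-70.841, 7.471, 85.268, -0, 87.261, -4.893], TCP at [244.567, -547.898, 218.635] pointing down, gripper open.
Joint ranges: [-169.43, 169.43], [-51.17, 129.36], [1.28, 143.12], [-76.62, 256.62], [0, 156.53], [-152.29, 152.29]. Speed limits (degrees/s): [136.94, 136.94, 159.86, 180, 180, 180].

### API

Orientations are given as [roll, pitch, yaw] about the fixed x, y, z axes, in that order (R = Rz(yaw) Ry(pitch) Rx(roll)).
In Python, from plant import r gives the robot as it stands.
- The arm moves only by the tool play_rows, never from a script. Its argument "rows" is a list of rows, each a list of 4 numbers: the shift along the tool's x, y, z each as a share of 25 mm, from -1 to 1, then the turn about the tool's z as a share of 4 degrees, from -1 to 1. In form: [[x, y, z, spin], ...]. A call has 1 to 10 rows; each row shifts and turns the commanded pose from where the row before left it, along the tool's axes as they then stand; what a row does not reach is not made up. A row lasts 1/12 s, in which the tool goes at most 41.7 mm and 7.16 degrees, less where a joint would pass 70% of its speed; a pose out of reach is approached as far as the arm can. A call with a number of a shift or a turn outside -1 to 1 is refused whole. A call with a gripper value outside its range is refused whole. "hand" is the opening, from -1 (shut) to 1 (fully open), set as the call begins (left out, the last holds). The fingers move at their own pace and stop on an object; "force" is the grip in N (left out, the last holds). Time passes only in rows, so rows that do not move let the fingers close. It gives the time, the measured TCP pose, the force, the opening and the grip force at its end, in the units of the state.
- r.read_state(): the state, without advancing time (a new reading comes with each control period).
- r.camera(name): name is "scene" or "top" or "wrist"; returns a dict with "image" (420x560x3 uint8, red, green, blue), "z_map" (420x560 float32, mm along the optical axis (not along the pixel's ray), 0 where there is no reading), "fx", "fy", "cx", "cy" (pixels), "R" (3x3) and "t" (3): a world point X has camera coordinates R X + t. Camera axes: x right, y down, z forward; pixel columns grow to the right and rows downward; lengths in mm; the calibration is good to about 2 mm. A picture is of the moment at which its call begins.
- r.hand_in(): hands the job in; it is judged then, once.
The state is a dict: "time_s": time; "joints": joint angles; "qd": joint speeds; "joint_torque": joint torques, N m; "tool_pos": TCP position; "orientation": TCP orientation; "contact_force": force on the tool from outside, world axes, zero at the start; "ft_torque": the same for the moment, N m; "width": finger opening in mm; "grip_force": force on a finger pad.
Only numpy, scipy, OpenCV 4.12 (cv2) and the standard library are available. Lean on these libraries where they do the work, as an engineer would, in place of code of your own. Each camera call takes 0.05 s, during which the arm holds its last target. There are 200 camera calls.

## Working session

There is one attempt and no reset: what is moved stays moved. The work goes in short steps, Python scripts to look and compute and a tool call to move; the robot and the scene stay as the last step left them, time stands still between calls to the robot, and variables do not carry over. Pictures are saved under pics/ and viewed, at most 10 in all, crops included, and the job is handed in when it is done.

Besides the shell and the picture viewer there is one more tool, called after "Emit:" by a JSON object that holds its "method" and its "body", one argument or row to a line. play_rows: Moves the arm, as the interface text tells. Shift numbers are shares of 25 mm and turn numbers shares of 4 degrees, none past 1 either way. Its arguments: {"type":"object","properties":{"rows":{"type":"array","items":{"type":"array","items":{"type":"number"}}},"hand":{"type":"number"},"force":{"type":"number"}},"required":["rows"]}

```bash
mkdir -p pics; cat > h.py <<'E'
import numpy as np, cv2
from plant import r
def cloud(c):
    z=c["z_map"]; v,u=np.indices(z.shape)
    P=np.stack([(u-c["cx"])/c["fx"]*z,(v-c["cy"])/c["fy"]*z,z],-1)
    W=(P-np.array(c["t"]))@np.array(c["R"]); W[z==0]=np.nan
    return W
def save(n,im): cv2.imwrite("pics/"+n,np.ascontiguousarray(im[...,::-1]))
E
python3 - <<'E'
from h import *
for n in("top","scene"):
    c=r.camera(n); np.savez(n+".npz",im=c["image"],W=cloud(c)); save(n+"1.png",c["image"])
    print(n,-np.array(c["R"]).T@np.array(c["t"]))
print(r.read_state())
E
```

```text
top [ 349.05436975   95.6220505  1421.3742699 ]
scene [ 967.70859623 -739.69391051  945.48094981]
{'time_s': 0.1, 'joints': array([-7.08420070e+01,  7.50846741e+00,  8.53236571e+01,  1.13146764e-04,
        8.72629532e+01, -4.89434746e+00]), 'qd': array([ 0.06469855, -0.22956243, -0.22329928, -0.00627658, -0.02040424,
        0.00089393]), 'joint_torque': array([ 1.15934556e-03, -5.61339068e+01, -4.93095660e+01,  7.69975735e-02,
        2.90798326e-02, -7.21316246e-05]), 'tool_pos': array([ 244.37874135, -547.40328743,  217.71056601]), 'orientation': array([-1.79905279e+02, -8.22449235e-03,  2.40523282e+01]), 'contact_force': array([-0.54372405, -0.09626191, -0.65919393]), 'ft_torque': array([-0.00657252,  0.02830233, -0.01500405]), 'grip_force': 0.0, 'width': 93.51702928276218}
```

View pics/top1.png

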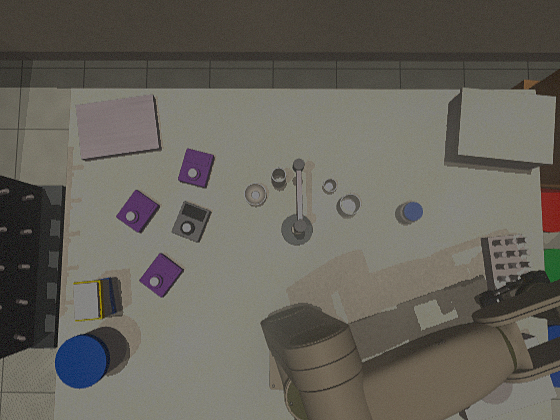

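View pics/scene1.png

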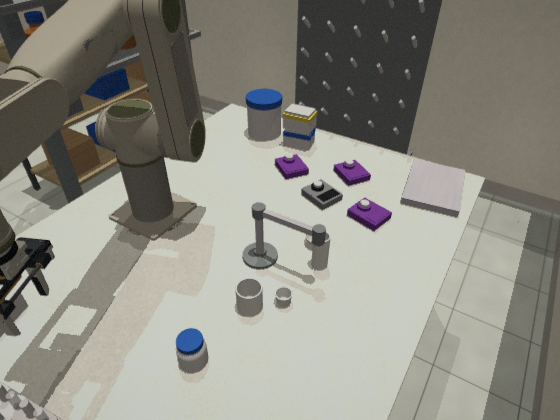

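The top view shows the stand at (297,230) with the arm pointing up to its head at (298,165). The bowl is at (256,195), the cylinder at (278,176), the crucible at (329,186) and the beaker at (348,206). The grey console's key is at (187,228), and the tub is at (411,212). In the scene view the cylinder is at (320,250), just behind the head. Next I measure them.

```bash
cat >> h.py <<'E'
def circ(P):
    A=np.c_[2*P[:,:2],np.ones(len(P))]; s=np.linalg.lstsq(A,(P[:,:2]**2).sum(1),rcond=None)[0]
    return s[:2],np.sqrt(s[2]+s[0]**2+s[1]**2)
def meas(W,u0,u1,v0,v1,z0,z1):
    P=W[v0:v1,u0:u1].reshape(-1,3); P=P[(P[:,2]>z0)&(P[:,2]<z1)]
    if len(P)<4: return len(P)
    (c,rad)=cv2.minEnclosingCircle(P[:,:2].astype(np.float32))
    return len(P),"med",np.median(P,0).round(1),"enc",np.round(c,1),round(rad,1),"fit",*[np.round(x,1) for x in circ(P)]
E
python3 - <<'E'
from h import *
T=np.load("top.npz")["W"]
for n,a in dict(foot=(275,320,208,252,7,17),cyl=(266,291,163,190,110,130),cylall=(266,291,163,190,60,130),head=(288,310,152,178,197,215),hub=(280,315,212,245,197,240),
  bar=(290,306,175,212,185,199),key=(175,200,218,240,46,60),rim=(172,203,214,244,38,46),bowl=(240,270,180,210,25,45),beak=(335,362,192,220,70,90),cru=(320,340,177,196,32,48),tub=(395,427,198,226,82,100)).items(): print(n,meas(T,*a))
P=T[180:212,290:308].reshape(-1,3);P=P[(P[:,2]>185)&(P[:,2]<199)]
print(cv2.fitLine(P[:,:2].astype(np.float32),2,0,.01,.01).ravel())
print(T[168:186,278,2].round(),T[176,266:291,2].round())
S=np.load("scene.npz")["W"]
for n,a in dict(cyl=(305,335,225,275,108,124),head=(305,335,220,250,197,215),hub=(245,275,195,225,195,215),foot=(235,285,235,270,8,16),key=(308,330,175,195,46,58)).items(): print("S",n,meas(S,*a))
I=np.load("top.npz")["im"][140:260,160:440]; save("crop.png",cv2.resize(I,None,fx=2.8,fy=2.8,interpolation=2))
E
```

```text
foot (461, 'med', array([425.8,  26.7,  12.4]), 'enc', array([417.1,  29.9]), 76.0, 'fit', array([434.9,  16.5]), np.float64(42.5))
cyl (62, 'med', array([608.8,  84.8, 117.1]), 'enc', array([608.2,  83.9]), 24.8, 'fit', array([607.9,  83.9]), np.float64(22.7))
cylall (137, 'med', array([610.6,  84.6, 105.6]), 'enc', array([608.3,  84.3]), 25.0, 'fit', array([607. ,  84.1]), np.float64(22.7))
head (106, 'med', array([625.1,  24.1, 202.4]), 'enc', array([612.9,  21. ]), 28.7, 'fit', array([621.8,  22.9]), np.float64(13.5))
hub (117, 'med', array([434. ,  17.6, 200.1]), 'enc', array([435.2,  17.1]), 19.5, 'fit', array([435.1,  17.1]), np.float64(13.8))
bar (192, 'med', array([537.9,  20.4, 192.4]), 'enc', array([536.6,  18.7]), 56.7, 'fit', array([536.9,  20.1]), np.float64(34.4))
key (68, 'med', array([434.9, 397.7,  50.8]), 'enc', array([441.1, 395.7]), 20.9, 'fit', array([436.5, 396.9]), np.float64(11.7))
rim (64, 'med', array([436.9, 396.3,  40.7]), 'enc', array([435.4, 393.6]), 27.8, 'fit', array([436.2, 397.5]), np.float64(20.3))
bowl (111, 'med', array([562.3, 167.8,  31.5]), 'e
[... 731 characters left out ...]
 62. 119.  -2.  -3.  -2.  -4.  -0.]
S cyl (44, 'med', array([630.3,  86.7, 116.4]), 'enc', array([622.6,  85. ]), 23.5, 'fit', array([615. ,  81.7]), np.float64(21.1))
S head (127, 'med', array([629.4,  16.1, 204.6]), 'enc', array([627.6,  18. ]), 20.1, 'fit', array([628.9,  18.7]), np.float64(13.8))
S hub (144, 'med', array([445.4,  12.4, 201.1]), 'enc', array([457.8,  16.2]), 38.4, 'fit', array([453.8,  16.1]), np.float64(21.1))
S foot (416, 'med', array([450.8,   2. ,  13.6]), 'enc', array([440.7,  14.1]), 57.2, 'fit', array([439.9,  14.2]), np.float64(44.3))
S key (46, 'med', array([441.4, 392.1,  51. ]), 'enc', array([443.5, 395.9]), 19.6, 'fit', array([440.7, 393.9]), np.float64(12.4))
```

View pics/crop.png

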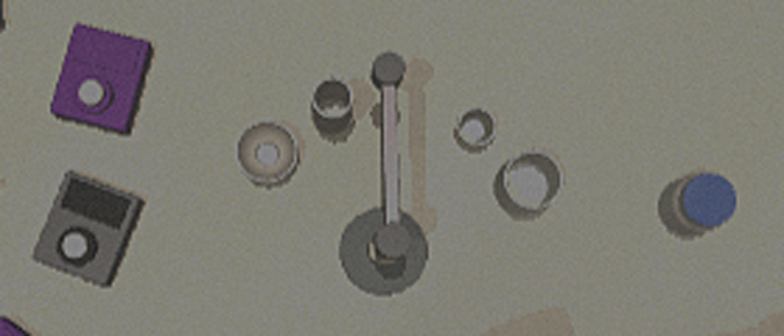

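The crop agrees with the measurements: the post is at (436,17), the arm at about 1.3°, and the cylinder at (608,84), which puts the target at about 21.3°. I'll approach the bar's right side with the fingers shut.

Emit:
{"method": "play_rows", "body": {
  "rows": [
    [0.5,-0.35,0,0],
    [0.95,-0.65,0,0],
    [0.95,-0.65,0,0],
    [0.95,-0.65,0,0],
    [0.95,-0.65,0,0],
    [0.95,-0.65,0,0],
    [0.95,-0.65,0,0],
    [0.95,-0.65,0,0],
    [0.95,-0.65,0,0],
    [0.95,-0.65,0,0]
  ],
  "hand": -1
}}

```text
time_s: 0.93
tool_pos: [388.5, -311.9, 218.4]
orientation: [-180.0, -0.0, 24.1]
contact_force: [0.8, 0.3, -0.2]
width: 30.7
grip_force: 0.0
```

Emit:
{"method": "play_rows", "body": {
  "rows": [
    [0.95,-0.65,0,0],
    [0.95,-0.65,0,0],
    [0.95,-0.65,0,0],
    [0.95,-0.65,0,0],
    [0.95,-0.65,0,0],
    [0.95,-0.65,0,0],
    [0.95,-0.65,0,0],
    [0.95,-0.65,0,0],
    [0.5,-0.3,0,0],
    [0,0,0,0]
  ]
}}

```text
time_s: 1.77
tool_pos: [517.6, -102.6, 218.2]
orientation: [-179.9, -0.0, 24.3]
contact_force: [0.3, -0.0, -0.2]
width: 0.4
grip_force: 0.0
```

Emit:
{"method": "play_rows", "body": {
  "rows": [
    [0.7,-0.4,0.2,0],
    [0.8,-0.4,0.4,0],
    [0.7,-0.3,0.5,0],
    [0,0,0.5,0],
    [0,0,0,0],
    [0.1,-0.22,0,0],
    [0.1,-0.22,0,0],
    [0.1,-0.22,0,0],
    [0.1,-0.22,0,0],
    [0,0,0,0]
  ]
}}

```text
time_s: 2.6
tool_pos: [556.3, -33.4, 179.5]
orientation: [180.0, -0.1, 24.1]
contact_force: [-1.1, -0.5, -0.3]
width: 0.7
grip_force: 0.0
```

Emit:
{"method": "play_rows", "body": {
  "rows": [
    [0.07,-0.15,0,0],
    [0.07,-0.15,0,0],
    [0.07,-0.15,0,0],
    [0.07,-0.15,0,0],
    [0.07,-0.15,0,0],
    [0.07,-0.15,0,0],
    [0.07,-0.15,0,0],
    [0.07,-0.15,0,0],
    [0,0,0,0],
    [0,0,0,0]
  ]
}}

```text
time_s: 3.43
tool_pos: [556.6, -0.9, 178.6]
orientation: [-180.0, -0.0, 24.1]
contact_force: [0.1, -0.5, 0.0]
width: 0.3
grip_force: 0.0
```

Emit:
{"method": "play_rows", "body": {
  "rows": [
    [0.06,-0.13,0,0],
    [0.06,-0.13,0,0],
    [0.06,-0.13,0,0],
    [0.06,-0.13,0,0],
    [0.06,-0.13,0,0],
    [0.06,-0.13,0,0],
    [0.06,-0.13,0,0],
    [0.03,-0.07,0,0],
    [0,0,0,0],
    [0,0,0,0]
  ]
}}

```text
time_s: 4.27
tool_pos: [557.0, 26.1, 178.7]
orientation: [-180.0, -0.0, 24.1]
contact_force: [0.1, -0.7, 0.4]
width: 0.1
grip_force: 0.0
```

```bash
python3 - <<'E'
from h import *
c=r.camera("top");W=cloud(c);np.savez("top2.npz",im=c["image"],W=W)
w=r.camera("wrist"); np.savez("wr2.npz",im=w["image"],W=cloud(w))
s=r.camera("scene");print(r.read_state()["contact_force"])
print(-np.array(w["R"]).T@np.array(w["t"]))
a=np.vstack([cv2.resize(c["image"][130:270,200:400],(560,392)),]);
save("t2.png",np.hstack([a,cv2.resize(w["image"],(523,392))])[:,:1083][::1,::1][:, :]) if 0 else None
o=np.hstack([cv2.resize(c["image"][140:260,220:380],(400,300)),cv2.resize(w["image"],(400,300))])
b=cv2.resize(s["image"][180:300,220:380],(400,300));save("mix2.png",np.vstack([o,np.hstack([b,b*0])]))
E
```

```text
[-0.56882983 -0.05674723 -0.35036756]
[617.43378264  52.59231905 344.62632243]
```

View pics/mix2.png

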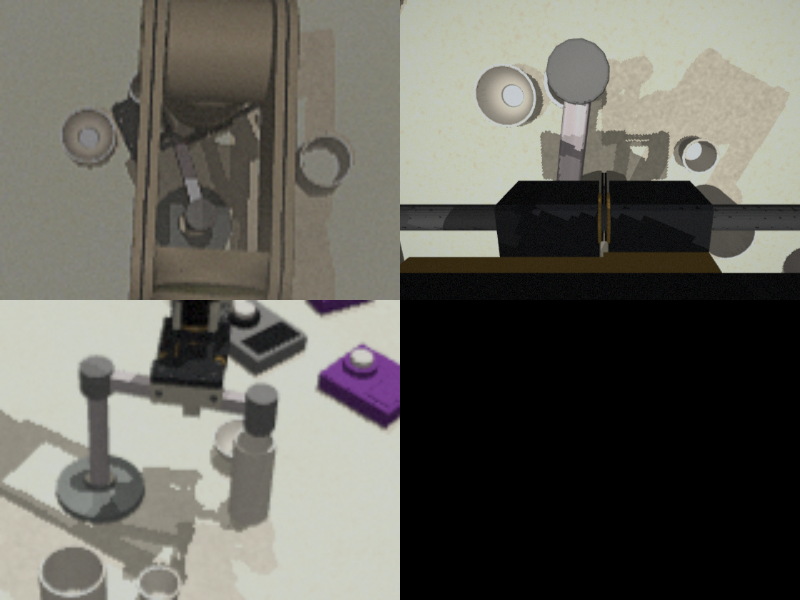

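The head is over the near part of the cylinder, seen in the wrist panel at (578,70) with the rim just to its left. Next I measure the arm's angle from the wrist depth.

```bash
cat >> h.py <<'E'
from scipy.optimize import least_squares
def rfit(P,R):
    f=least_squares(lambda c:np.hypot(*(P[:,:2]-c).T)-R,P[:,:2].mean(0),loss="soft_l1"); return f.x.round(1),len(P),round(float(np.std(f.fun)),2)
def report(W,post=np.array([435.5,17.1])):
    F=W.reshape(-1,3);F=F[np.isfinite(F[:,2])]
    near=np.hypot(*(F[:,:2]-[612,78]).T)<60
    H=F[near&(F[:,2]>198)&(F[:,2]<212)]
    h=np.array(cv2.minEnclosingCircle(H[:,:2].astype(np.float32))[0]) if len(H)>9 else None
    C=F[near&(F[:,2]>112)&(F[:,2]<126)]
    print("head n",len(H),h,np.median(H,0) if len(H) else "","range",np.percentile(H[:,:2],[2,98],axis=0).round(1) if len(H) else "")
    if len(C)>5: print("cyl rim",rfit(C,23),"extent",C[:,:2].min(0),C[:,:2].max(0),np.median(C[:,2]))
    S=F[near&(F[:,2]>20)&(F[:,2]<108)]
    if len(S)>20: print("cyl side",rfit(S,25))
    B=F[(F[:,2]>185)&(F[:,2]<199)&(np.hypot(*(F[:,:2]-post).T)<165)&(np.hypot(*(F[:,:2]-post).T)>130)]
    if len(B)>9: m=np.median(B,0); print("bar",m,np.degrees(np.arctan2(*(m[:2]-post)[::-1])),len(B))
E
python3 - <<'E'
from h import *
for f in("top","top2","wr2"):
    print(f);report(np.load(f+".npz")["W"])
c=r.camera("scene");np.savez("s2.npz",im=c["image"],W=cloud(c));print("scene");report(cloud(c))
E
```

```text
top
head n 62 [612.44903564  27.20552063] [621.89432241  28.80755752 202.689557  ] range [[608.5  19. ]
 [639.4  39.6]]
cyl rim (array([607.9,  84. ]), 58, 1.23) extent [584.09254643  61.79950679] [630.71905838 107.84371844] 117.27025864967698
cyl side (array([605.9,  84.2]), 130, 0.88)
bar [583.3014105   20.58385403 192.11808338] 1.350279244476209 64
top2
head n 1 None [608.99943341  64.09905252 202.49763224] range [[609.   64.1]
 [609.   64.1]]
cyl rim (array([608.2,  83.6]), 20, 1.4) extent [589.63757994  94.54320924] [626.50740887 107.87401019] 118.32289657859694
wr2
head n 6414 [620.57183838  70.01301575] [620.93155922  69.88341217 204.82400666] range [[604.9  54.1]
 [636.2  85.4]]
cyl rim (array([612.5,  82.5]), 398, 1.23) extent [586.98027677  80.52306821] [612.50695961 107.17512164] 119.54893178405752
cyl side (array([571.2, 102.5]), 57, 0.79)
bar [576.1108978   55.97527263 194.75064524] 15.454743593280377 2974
scene
head n 107 [620.94445801  68.4516983 ] [621.97292     66.15079369 204.99852208] range [[606.6  51.1]
 [637.7  84.3]]
cyl rim (array([612.6,  80.1]), 84, 1.71) extent [586.71102255  54.88877421] [637.00299149 101.27586148] 118.54165892886171
cyl side (array([612. ,  82.2]), 416, 1.85)
bar [585.21047237  53.42203006 193.53114743] 13.637325943202939 45
```

The wrist camera puts the head at (620.6,70) and the cylinder at (612.5,82.5), so the head has about 14 mm left, or about 10 mm at the finger. I'll push most of that slowly.

Emit:
{"method": "play_rows", "body": {
  "rows": [
    [0.02,-0.05,0,0],
    [0.02,-0.05,0,0],
    [0.02,-0.05,0,0],
    [0.02,-0.05,0,0],
    [0.02,-0.05,0,0],
    [0.02,-0.05,0,0],
    [0,0,0,0],
    [0,0,0,0]
  ]
}}

```text
time_s: 5.13
tool_pos: [556.6, 34.0, 178.6]
orientation: [-180.0, -0.0, 24.1]
contact_force: [-0.7, -0.1, -0.3]
width: 0.5
grip_force: 0.1
```

```bash
python3 - <<'E'
from h import *
for n in("wrist","scene"): print(n);report(cloud(r.camera(n)))
E
```

```text
wrist
head n 6388 [597.22912598  67.27127075] [617.49012777  80.37523631 204.81937598] range [[601.4  64.4]
 [632.8  96. ]]
cyl rim (array([612.2,  82.6]), 336, 1.13) extent [592.88996163  57.96068088] [630.39931718  68.15101082] 119.64865973409188
cyl side (array([581.9,  48.3]), 42, 0.74)
bar [572.81904815  63.70010224 194.72646327] 18.744973922163165 3092
scene
head n 109 [611.06616211  75.04319   ] [619.12469029  75.73205255 204.9129174 ] range [[601.2  61.6]
 [634.2  93.2]]
cyl rim (array([612.3,  80.9]), 104, 1.66) extent [587.65059665  54.44195044] [637.5364423  105.77246927] 117.91717151995857
cyl side (array([612.1,  82.1]), 415, 1.89)
bar [584.80794768  61.68640311 194.09784813] 16.62669956887568 39
```

Emit:
{"method": "play_rows", "body": {
  "rows": [
    [0.01,-0.02,0,0],
    [0.01,-0.03,0,0],
    [0.01,-0.03,0,0],
    [0.01,-0.03,0,0],
    [0,0,0,0],
    [0,0,0,0],
    [0,0,0,0]
  ]
}}

```text
time_s: 5.82
tool_pos: [556.4, 36.8, 178.6]
orientation: [-180.0, -0.0, 24.1]
contact_force: [-0.1, -0.9, 1.0]
width: 0.8
grip_force: 0.4
```

```bash
python3 - <<'E'
from h import *
for n in("wrist","scene"): print(n);report(cloud(r.camera(n)))
E
```

```text
wrist
head n 6401 [597.44042969  67.62944794] [616.09142613  83.95636677 204.80491413] range [[599.7  67.7]
 [631.5  99.6]]
cyl rim (array([611.8,  82.8]), 493, 1.16) extent [590.96441092  57.76432411] [635.58452219  76.78504392] 119.75058692454625
cyl side (array([609.8,  48.1]), 123, 5.33)
bar [571.52650098  66.35580269 194.70338155] 19.905547498243713 3152
scene
head n 106 [617.50921631  81.03483582] [617.3008204   80.2269594  204.88480022] range [[601.   65.6]
 [633.2  98.2]]
cyl rim (array([612.6,  80.8]), 109, 1.81) extent [586.92605556  56.62484746] [637.19279446 105.97493649] 118.10197648587096
cyl side (array([612.1,  82.2]), 413, 1.98)
bar [584.59206146  65.6130258  193.47311478] 18.02435596836838 35
```

The head is now within about 1 mm tangentially. I'll back away from the bar, rise, and check.

Emit:
{"method": "play_rows", "body": {
  "rows": [
    [0,0.2,0,0],
    [0,0.6,0,0],
    [0,0.8,0,0],
    [0,0.8,0,0],
    [0,0.4,-0.4,0],
    [0,0,-1,0],
    [0,0,-1,0],
    [0,0,-1,0],
    [0,0,-0.5,0],
    [0,0,0,0]
  ]
}}

```text
time_s: 6.75
tool_pos: [586.9, -27.9, 280.9]
orientation: [179.8, -0.3, 24.0]
contact_force: [0.0, 0.1, 0.4]
width: 0.7
grip_force: 0.0
```

```bash
python3 - <<'E'
from h import *
for n in("top","wrist","scene"): print(n);report(cloud(r.camera(n)))
E
```

```text
top
head n 101 [608.4387207   85.14012146] [612.02157049  85.64464261 202.61339744] range [[596.5  70.2]
 [627.6 101. ]]
cyl rim (array([609.1,  84.1]), 31, 1.41) extent [583.23027483  61.63729047] [623.82789319 107.84205783] 117.23825838782838
cyl side (array([608.6,  83.7]), 54, 1.54)
bar [573.34630902  69.89247752 192.60555435] 20.95587607405371 59
wrist
head n 2243 [615.71124268  83.67147827] [616.27180025  82.8748933  204.76927415] range [[600.1  66.9]
 [631.8  99.1]]
cyl rim (array([611.9,  81.9]), 470, 1.24) extent [587.068677    57.37694079] [636.32675727  95.45081796] 119.4685215347454
cyl side (array([612.2,  82.5]), 817, 1.75)
bar [574.80350003  66.38385287 194.5979153 ] 19.483148645588823 1150
scene
head n 104 [609.11334229  78.75518799] [617.57957411  79.50548915 204.76484487] range [[600.8  66.2]
 [633.4  98.1]]
cyl rim (array([612.6,  80.2]), 110, 1.91) extent [587.13017339  55.38808944] [637.05197656 108.86201894] 118.14313977457219
cyl side (array([612.1,  82.1]), 413, 1.95)
bar [575.88861482  62.64009156 194.37145712] 17.97233355195701 75
```

The top and wrist views both put the head within 0.5 mm tangentially of the cylinder's axis. On to the key.

Emit:
{"method": "play_rows", "body": {
  "rows": [
    [0.05,-0.5,0,0],
    [0.05,-0.9,0,0],
    [0.05,-1,0,0],
    [0.05,-1,0,0],
    [0.05,-1,0,0],
    [0.05,-1,0,0],
    [0.05,-1,0,0],
    [0.05,-1,0,0],
    [0.05,-1,0,0],
    [0.05,-1,0,0]
  ]
}}

```text
time_s: 7.73
tool_pos: [498.6, 194.1, 274.2]
orientation: [-180.0, 0.2, 24.1]
contact_force: [0.2, 0.7, 0.5]
width: 0.5
grip_force: 0.0
```

Emit:
{"method": "play_rows", "body": {
  "rows": [
    [0,-1,0,0],
    [0,-1,0,0],
    [0,-1,0,0],
    [0,-1,0,0],
    [0,-1,0.3,0],
    [0,-0.7,0.6,0],
    [0,-0.4,0.8,0],
    [0,0,0.6,0],
    [0,0,0,0],
    [0,0,0,0]
  ]
}}

```text
time_s: 8.57
tool_pos: [436.5, 331.4, 216.5]
orientation: [180.0, 0.3, 24.1]
contact_force: [-0.0, 0.1, 0.1]
width: 0.2
grip_force: 0.0
```

```bash
python3 - <<'E'
from h import *
for n in("wrist","scene","top"):
    c=r.camera(n);F=cloud(c);
    if n=="wrist": save("w3.png",c["image"])
    m=(np.hypot(F[...,0]-438,F[...,1]-396)<30)
    for a,b in((47,57),(38,46)):
        k=m&(F[...,2]>a)&(F[...,2]<b);P=F[k]
        if len(P)>8: print(n,a,len(P),np.median(P,0),cv2.minEnclosingCircle(P[:,:2].astype(np.float32)),np.argwhere(k).mean(0))
print(r.read_state()["tool_pos"],r.read_state()["orientation"])
E
```

```text
wrist 47 806 [439.7761761  396.16485305  51.78816191] ((439.0747985839844, 396.3255310058594), 15.90699577331543) [164.39454094 225.59057072]
wrist 38 931 [443.42113087 394.29839882  41.86428521] ((439.2325744628906, 396.3568420410156), 23.765851974487305) [162.03437164 228.49301826]
scene 47 41 [441.71444569 391.96029436  51.9247134 ] ((440.37261962890625, 392.150390625), 16.62312889099121) [183.41463415 317.34146341]
scene 38 48 [447.55368815 383.78815509  42.37008893] ((440.2099914550781, 394.13665771484375), 26.100339889526367) [186.54166667 316.875     ]
[438.76637396 331.8151646  219.70903579] [-1.79989541e+02 -7.52864588e-02  2.40283333e+01]
```

View pics/w3.png

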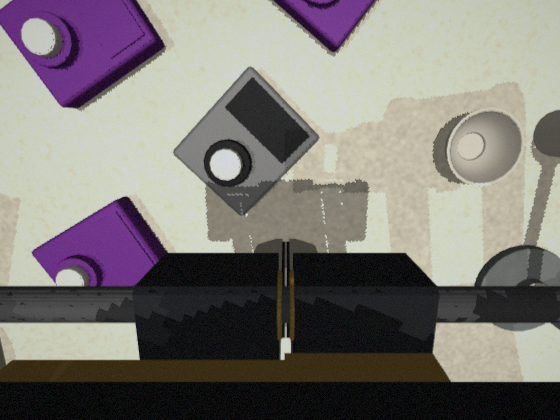

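The wrist image shows the white key on the grey console at (226,164), which is (439.2, 396.2, 52) with a radius of 15.9 mm, as specified. I'll move over it and stop above.

Emit:
{"method": "play_rows", "body": {
  "rows": [
    [0.3,-0.6,0,0],
    [0.4,-0.9,0.4,0],
    [0.36,-0.85,0.8,0],
    [0,0,1,0],
    [0,0,1,0],
    [0,0,1,0],
    [0,0,0.8,0],
    [0,0,0.5,0],
    [0,0,0,0],
    [0,0,0,0]
  ]
}}

```text
time_s: 9.55
tool_pos: [439.0, 396.1, 81.7]
orientation: [-180.0, -0.0, 24.0]
contact_force: [0.6, 0.3, -0.0]
width: 0.4
grip_force: 0.0
```

Emit:
{"method": "play_rows", "body": {
  "rows": [
    [0,0,0.4,0],
    [0,0,0.4,0],
    [0,0,0.2,0],
    [0,0,0.1,0],
    [0,0,0.08,0],
    [0,0,0.08,0],
    [0,0,0.08,0],
    [0,0,0.04,0],
    [0,0,0,0],
    [0,0,0,0]
  ]
}}

```text
time_s: 10.38
tool_pos: [438.8, 396.3, 47.0]
orientation: [-180.0, -0.0, 24.1]
contact_force: [-1.6, -1.0, 3.9]
width: 0.3
grip_force: 1.7
```

Emit:
{"method": "play_rows", "body": {
  "rows": [
    [0,0,0.04,0],
    [0,0,0.04,0],
    [0,0,0,0],
    [0,0,0,0]
  ]
}}

```text
time_s: 10.72
tool_pos: [438.9, 396.4, 46.1]
orientation: [-180.0, -0.0, 24.1]
contact_force: [-5.4, -5.1, 13.5]
width: 0.7
grip_force: 6.7
```

The force rose to 13.5 N at z = 46.1, so the key is on its stop. I'll release it and retreat.

Emit:
{"method": "play_rows", "body": {
  "rows": [
    [0,0,-0.1,0],
    [0,0,-0.2,0],
    [0,0,-0.6,0],
    [0,0,-1,0],
    [0,0,-1,0],
    [0,0,-1,0],
    [0,0,-1,0],
    [0,0,-0.5,0],
    [0,0,0,0],
    [0,0,0,0]
  ]
}}

```text
time_s: 11.55
tool_pos: [438.9, 396.4, 179.6]
orientation: [-180.0, -0.1, 24.1]
contact_force: [0.6, 0.5, -0.4]
width: 0.6
grip_force: 0.0
```

```bash
python3 - <<'E'
from h import *
for n in("top","scene"):
    c=r.camera(n);F=cloud(c);print(n);report(F)
    if n=="top":
        for a in((240,270,180,210,25,45),(335,362,192,220,70,90),(320,340,177,196,32,48),(395,427,198,226,82,100)): print(meas(F,*a))
    m=(np.hypot(F[...,0]-439,F[...,1]-396)<12); P=F[m&(F[...,2]<60)]; print("key z",np.median(P[:,2]) if len(P) else None)
print(r.read_state()["contact_force"],r.read_state()["tool_pos"])
E
```

```text
top
head n 101 [605.97009277  84.02381897] [612.17192868  85.61694081 202.56782906] range [[596.1  70.3]
 [627.8 101. ]]
cyl rim (array([608.2,  84.1]), 35, 1.33) extent [584.03791527  61.77458681] [622.79167631 107.83263829] 117.90553730276059
cyl side (array([608.7,  83.9]), 55, 1.71)
bar [573.37344951  69.93862339 192.53627302] 20.96883173853135 60
(110, 'med', array([563.4, 167.5,  31.4]), 'enc', array([556.9, 165.2]), 39.4, 'fit', array([557. , 165.1]), np.float64(36.2))
(90, 'med', array([ 517.9, -160.6,   77.2]), 'enc', array([ 518.3, -158.1]), 36.1, 'fit', array([ 517.7, -157.1]), np.float64(33.8))
(54, 'med', array([593.8, -94.8,  37.1]), 'enc', array([589.4, -95.7]), 24.3, 'fit', array([589.1, -95.9]), np.float64(22.2))
(279, 'med', array([ 493.7, -363.9,   88.1]), 'enc', array([ 492.9, -364.4]), 32.1, 'fit', array([ 493.1, -363.9]), np.float64(22.2))
key z 48.55881506070667
scene
head n 108 [604.32971191  78.37996674] [617.0229782   78.56422891 204.86046489] range [[600.2  65.1]
 [633.   99.2]]
cyl rim (array([612.5,  80.7]), 106, 1.76) extent [588.09523576  52.53983067] [638.03474534 107.74757734] 118.47866760649597
cyl side (array([612. ,  82.2]), 420, 1.84)
bar [575.66761567  63.45982506 194.46957215] 18.30140688652365 76
key z 52.9034647324208
[-0.24631232  0.08588009  0.18475032] [437.77069087 395.50010129 177.34030733]
```

The head is still centred, the vessels and tub haven't moved, and the key is back up (scene camera: 52.9 mm).

```bash
python3 -c "
from plant import r
print(r.hand_in())"
```

```text
the job is handed in; nothing more can be done
None
```

The job is handed in: the reader head sits within about 0.5 mm sideways of the cylinder's axis, plus a 3–4 mm radial offset that the arm's swing cannot remove. The read key was pressed to its stop and came back up, and no vessel or the tub moved.

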